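Wedge the sagging bottle stand level

TASK

The low bottle stand at the back of the worktop sags towards you because its front feet are too short. Push the tapered wooden wedge, thin end first and square to the stand, under the middle of the stand's front edge until it jams tight and the stand is level, then let go of it. The shorter, plain block of the same wood does not taper: leave it where it lies.

Things in the scene. Friction and masses are not known exactly. Their poses are not given: they have to be found in the camera images.
- wedge_grip (a point): Pale wooden wedge, 120 mm long, 40 mm wide, tapering from 28 mm thick at the heel to 4 mm, lying with the thin end roughly away from the robot; 70 g. This point is where to grip it across its 40 mm width: on its centre line near the heel, half-way up (12.5 mm above the underside, wedge 25 mm thick here). x axis points to the thin end, 102 mm ahead of this point (heel 18 mm behind); z up.
- edge_mid (a point): Point on the worktop straight below the middle of the stand's front edge; it does not rock. x points level inwards under the stand, square to the edge; y along the edge; z up. The edge is 10 mm above the worktop when sagging, 18 mm when level. The wedge meets it with its thin end about 30 mm inside and has levelled it at about 70 mm. Between the front feet 258 mm are free, 150 mm inwards.
- board_top (a point): Middle of the top of the stand, a dark wooden board 320 mm wide, 190 mm deep, its top 46 mm above the worktop when level; this point is 95 mm behind the front edge. A bottle, a decanter and a can stand fixed on its rear half: they begin about 85 mm behind the front edge and reach 365 mm above the worktop.
- stand (a joint): Forward sag of the stand in rad; it rocks on its rear feet. 0.0485 at the start, on its short front feet; 0 when level, where clips at the back stop it and the wedge jams. Raising it takes a push on the wedge of about 3 to 9 N; once jammed, 15 N and more. Average the noisy reading. Friction keeps the wedge in when released.
- block_center (a point): Centre of a plain block of the same pale wood, 80 x 55 x 26 mm, no taper, lying flat. x axis along its length. Not to be used.

How it is judged:
By the outcome, as a careful person would: the job done as asked, in the order asked, and still so for the second after the job is handed in, with the robot touching nothing.
It also fails if it takes over 40 s, if anything falls off the work surface, if the arm or the gripper's body presses on something with over 40 N, if the wrist force passes 120 N, or if a joint passes its speed limit or range.

ROBOT

A 7-joint arm with a two-finger parallel gripper is mounted at the origin on a cart in front of the work surface, level with it; the furniture and walls round the work are solid. World frame = base frame: x ahead of the robot, y to its left, z up, the work surface at z = 0. Lengths are in m, angles in rad, forces in N, time in s.
With the tool pointing down it reaches from about 0.35 to 0.9 m from the base axis. Payload 8.1 kg.
Tool frame: the origin (TCP) lies at the centre of the arm's flange, where the gripper is bolted on; the fingertips stand 178 mm ahead of it and the grasp point (between the pads) lies 159 mm ahead of it; z points along the fingers, y is the line along which they close (so a half turn about z gives the same grasp; the last joint's range is limited). The gripper opens to 92 mm and grips with 3 to 60 N. Pads are 19 mm wide; open, the fingers measure 130 mm over their backs; the gripper's body (75 mm by 190 mm) begins 47 mm behind the grasp point.
Start: joints at [-0.103, 0.434, 0.025, 1.573, -0.012, 1.134, -0.075], TCP at [0.625, -0, 0.405] pointing down, gripper open.
Joint ranges: [-2.62, 2.62], [-0.44, 2.09], [-1.27, 1.32], [0.08, 2.57], [-1.32, 4.46], [0.12, 2], [-2.74, 2.74]. Speed limits (rad/s): [2.22, 2.22, 3.01, 3.01, 3.14, 3.14, 3.14].

INTERFACE

Orientations are given as a rotation vector (axis times angle).
In Python, from cell import arm gives the robot as it stands. The module is installed in compiled form; this text tells all that it offers.
- The arm moves only by the shell command python3 -m inch 'ROWS' [FORCE]. ROWS is text: rows parted by semicolons, each of 5 numbers parted by spaces: the shift along the tool's x, y, z in m, then the turn about the tool's z in rad, then the finger opening in m, from 0 to 0.0918. In form: x y z roll fingers; .... A call has 1 to 5 rows; each row is the pose to reach, as a shift and turn from the pose commanded when the call began, along the tool's axes at that moment; what a row does not reach only later rows make up. A row lasts 1/10 s, in which the tool goes at most 50 mm and 8.59 degrees, less where a joint would pass 70% of its speed; a pose out of reach is approached as far as the arm can. A call with a gripper value outside its range is refused whole. The fingers move at their own pace and stop on an object; FORCE is the grip in N (left out, the last holds). Time passes only in rows, so rows that repeat a pose let the fingers close. It gives the time, the measured TCP pose, the force, the opening and the grip force at its end, in the units of the state.
- arm.observe(): the state, without advancing time (a new reading comes with each control period).
- arm.get_image(name): name is "scene" or "side" or "wrist"; returns the picture (400x640x3 uint8, red, green, blue); there is no depth.
- arm.get_calibration(name): a dict with "intrinsics" (3x3 intrinsics, pixels), "distortion" ([k1, k2, p1, p2, k3] as OpenCV has them; the pictures are not rectified), "pose" (4x4, takes a point from camera to world coordinates). Camera axes: x right, y up, looking along -z (the intrinsics and any distortion apply to the point x, -y, -z); pixel columns grow to the right and rows downward; lengths in m; the calibration is good to about 2 mm. A picture is of the moment at which its call begins: read the wrist's pose just before it. get_calibration takes no time and is no camera call; for the wrist camera it gives the pose at the moment of the call.
- arm.sign_off(): hands the job in; it is judged then, once.
Trained networks look in the newest picture that a camera, given by its name, has taken for a name from the list of things; names that differ only in an ending like _2 or _b are one class to them, and where a whole thing is asked for, a point or a joint stands for the part that bears it (a point fixed in the world has none). Each returns a list of dicts, best first, with "conf" (0 to 1); they miss things now and then, are a little off and sometimes report something else, mostly with a low value. They report only what shows in the picture. A call takes as long as a camera call.
- arm.look_for(camera, query): "point" ([row, column] in pixels, amid what is visible of it).
- arm.silhouettes(camera, query): "region" (400x640 bool, what is visible of it) and "point" ([row, column] in pixels, amid what is visible of it).
- arm.place_of(camera, query): "point" ([row, column] in pixels: a listed point, or the origin of a listed thing).
The state is a dict: "clock": time; "joints": joint angles; "dq": joint speeds; "joint_efforts": joint torques, N m; "position": TCP position; "ee_rot": TCP orientation; "force": force on the tool from outside, world axes, zero at the start; "ft_torque": the same for the moment, N m; "width": opening from 0.0 (shut) to 1.0 (fully open); "gripper_force": force on a finger pad.
Only numpy, scipy, OpenCV 4.12 (cv2) and the standard library are available. Lean on these libraries where they do the work, as an engineer would, in place of code of your own. Each camera call takes 0.05 s, during which the arm holds its last target. There are 200 camera calls.

## Working session

There is one attempt and no reset: what is moved stays moved. The work goes in short steps, Python scripts to look and compute and a shell command to move; the robot and the scene stay as the last step left them, time stands still between calls to the robot, and variables do not carry over. Pictures are saved under pics/ and viewed, at most 10 in all, crops included, and the job is handed in when it is done.

```bash
mkdir -p pics
cat > h.py <<'E'
import numpy as np, cv2
from cell import arm
from scipy.spatial.transform import Rotation as R
def ray(cam,pt,z,cal=None):
    c=cal or arm.get_calibration(cam); K=np.array(c["intrinsics"]);D=np.array(c["distortion"]);T=np.array(c["pose"])
    u=cv2.undistortPoints(np.array([[[pt[1],pt[0]]]],float),K,D)[0,0]
    d=T[:3,:3]@np.array([u[0],-u[1],-1]); o=T[:3,3]
    return o+d*(z-o[2])/d[2]
E
python3 - <<'E'
from h import *
s=arm.observe(); print(s)
ims=[]
for c in ["scene","side","wrist"]:
    im=arm.get_image(c); cv2.imwrite(f"pics/{c}0.png",im[:,:,::-1])
    print(c,np.array(arm.get_calibration(c)["pose"]).round(3).tolist())
    for q,z in [("wedge_grip",.0125),("edge_mid",0),("board_top",.042),("block_center",.013)]:
        for r in arm.place_of(c,q)[:2]:
            print(q,round(r["conf"],2),np.round(r["point"],1),ray(c,r["point"],z).round(4))
E
```

```text
{'clock': 0.0, 'joints': array([-0.10260339,  0.43522901,  0.02494757,  1.57410864, -0.01162055,
        1.13399925, -0.07512684]), 'dq': array([ 6.45878561e-04, -9.79552929e-04,  9.80146754e-05,  2.46242054e-04,
        5.57851729e-04,  4.54423811e-04, -2.05990946e-03]), 'joint_efforts': array([ 3.89017032e-04, -6.67853522e+01,  9.84863900e-01, -3.14464223e+01,
       -6.05165795e-02,  4.27553023e-02,  1.12382318e-04]), 'position': array([ 6.24762598e-01, -1.37390988e-05,  4.03936238e-01]), 'ee_rot': array([-2.22078918e+00, -2.22061364e+00,  1.89980068e-03]), 'force': array([ 0.00268989,  0.76530521, -0.42394749]), 'ft_torque': array([ 0.02462629, -0.01204425, -0.0576754 ]), 'gripper_force': 0.0, 'width': 0.9990981148733417}
scene [[0.829, 0.393, -0.397, 0.202], [-0.559, 0.56, -0.612, -0.713], [-0.019, 0.729, 0.684, 0.752], [0.0, 0.0, 0.0, 1.0]]
wedge_grip 0.84 [319.2 340. ] [ 0.4514 -0.3835  0.0125]
edge_mid 0.78 [214.3 326.6] [ 0.621  -0.0814  0.    ]
board_top 0.95 [190.5 353. ] [ 0.7179 -0.079   0.042 ]
block_center 0.56 [185.3 235.9] [0.4516 0.1807 0.013 ]
side [[1.0, -0.017, 0.01, 0.619], [0.019, 0.651, -0.759, -0.889], [0.006, 0.759, 0.651, 0.767], [0.0, 0.0, 0.0, 1.0]]
edge_mid 0.65 [215.6 330.1] [ 0.6278 -0.0645  0.    ]
board_top 0.92 [204.3 367.7] [ 0.7223 -0.0653  0.042 ]
board_top 0.21 [314.1 241.4] [ 0.4552 -0.3971  0.042 ]
block_center 0.69 [161.8 273. ] [0.4572 0.1511 0.013 ]
wrist [[1.0, -0.001, 0.002, 0.625], [0.001, 0.955, 0.297, 0.08], [-0.002, -0.297, 0.955, 0.385], [0.0, 0.0, 0.0, 1.0]]
edge_mid 0.61 [236.7 389. ] [ 0.7279 -0.0976  0.    ]
```

View pics/scene0.png

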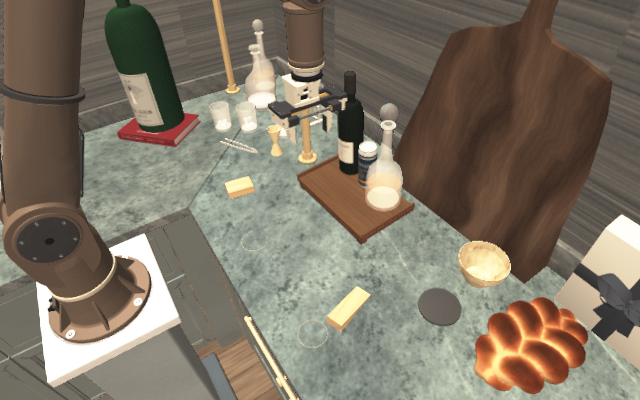

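View pics/wrist0.png

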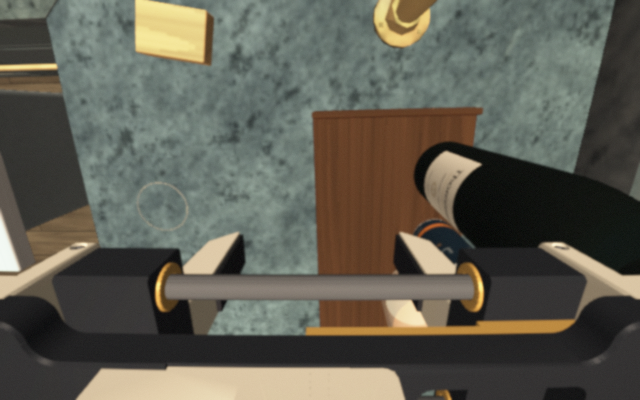

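The scene picture shows the stand with its front corners at about (300,180) and (362,238), as (col,row). The wedge lies at (348,310) and the plain block at (239,187). The wrist view shows the stand's front edge along column ~316, nearly parallel to world y.

View pics/side0.png

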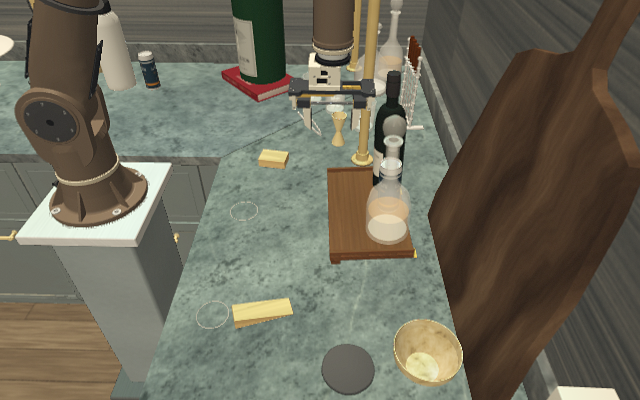

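Run:
```python
from h import *
for c in ["scene","side"]:
    arm.get_image(c)
    for q,z in [("wedge_grip",0.0),("board_top",.038)]:
        for r in arm.silhouettes(c,q)[:2]:
            m=r["region"].astype(np.uint8)
            ct=max(cv2.findContours(m,0,2)[0],key=cv2.contourArea)
            ap=cv2.approxPolyDP(ct,2.5,True)[:,0]
            print(c,q,round(r["conf"],2),m.sum())
            for p in ap: print(p, ray(c,p[::-1],z).round(3))
```

```text
scene wedge_grip 0.69 877
[357 286] [ 0.542 -0.329  0.   ]
[328 315] [ 0.439 -0.354  0.   ]
[328 321] [ 0.431 -0.366  0.   ]
[339 330] [ 0.438 -0.398  0.   ]
[369 295] [ 0.55  -0.366  0.   ]
scene board_top 0.8 8990
[348  71] [1.228 0.627 0.038]
[344  79] [1.159 0.566 0.038]
[347  92] [1.092 0.452 0.038]
[345 108] [1.    0.343 0.038]
[337 114] [0.946 0.323 0.038]
[338 153] [0.796 0.107 0.038]
[298 172] [0.633 0.096 0.038]
[296 177] [0.615 0.078 0.038]
[303 188] [0.605 0.02  0.038]
[362 242] [ 0.617 -0.249  0.038]
[410 211] [ 0.798 -0.237  0.038]
[414 204] [ 0.828 -0.222  0.038]
[401 196] [ 0.821 -0.176  0.038]
[401 170] [ 0.906 -0.084  0.038]
[391 159] [ 0.919 -0.022  0.038]
[392 132] [1.033 0.1   0.038]
[398 108] [1.173 0.221 0.038]
[388 102] [1.174 0.282 0.038]
[378 111] [1.092 0.248 0.038]
[382 142] [0.961 0.072 0.038]
[377 156] [0.892 0.018 0.038]
[375 146] [0.925 0.067 0.038]
[362 139] [0.915 0.127 0.038]
[363 112] [1.039 0.276 0.038]
[354  95] [1.099 0.412 0.038]
[356  74] [1.238 0.577 0.038]
side wedge_grip 0.83 1199
[289 302] [ 0.542 -0.336  0.   ]
[280 299] [ 0.522 -0.329  0.   ]
[233 305] [ 0.424 -0.347 -0.   ]
[234 324] [ 0.434 -0.392  0.   ]
[241 327] [ 0.45  -0.399  0.   ]
[291 313] [ 0.548 -0.363  0.   ]
side board_top 0.63 9809
[398  71] [0.891 0.739 0.038]
[387  74] [0.845 0.71  0.038]
[387 100] [0.825 0.497 0.038]
[379 108] [0.792 0.439 0.038]
[375 121] [0.772 0.352 0.038]
[373 164] [0.748 0.114 0.038]
[327 169] [0.618 0.086 0.038]
[331 264] [ 0.63  -0.261  0.038]
[337 264] [ 0.643 -0.261  0.038]
[341 259] [ 0.652 -0.246  0.038]
[413 256] [ 0.814 -0.234  0.038]
[414 248] [ 0.82  -0.209  0.038]
[408 232] [ 0.813 -0.158  0.038]
[410 204] [ 0.831 -0.057  0.038]
[408 193] [ 0.832 -0.013  0.038]
[400 184] [0.815 0.024 0.038]
[406 118] [0.876 0.375 0.038]
[398 103] [0.861 0.477 0.038]
```

The side picture shows the wedge at columns 233–291, rows 299–327, thin end to the right. The stand's front edge runs from (327,169) to (331,264), as (col,row). I'm starting towards the wedge and turning on the way.

```bash
python3 - <<'E'
from h import *
im=cv2.imread("pics/wrist0.png").astype(float)
c=arm.get_calibration("wrist")
P=[]
for r in range(125,225,4):
    row=im[r,290:350,2]-im[r,290:350,0]   # red minus blue: brown board
    row=np.convolve(row,np.ones(3)/3,'same'); g=np.diff(row); k=g[2:-2].argmax()+2
    P.append(ray("wrist",(r,290+k+.5),.038,c))
P=np.array(P); f=np.polyfit(P[:,1],P[:,0],1); 
print(f, np.std(P[:,0]-np.polyval(f,P[:,1])), "x at y=-.075",np.polyval(f,-.075), "yaw deg of inward",np.degrees(-np.arctan(f[0])))
for p in [(112,313),(109,479)]: print(ray("wrist",p,.04,c))
E
python3 -m inch '-0.038 -0.018 0.005 -0.14 0.09; -0.076 -0.036 0.01 -0.28 0.09; -0.114 -0.054 0.015 -0.42 0.09; -0.152 -0.072 0.02 -0.56 0.09; -0.19 -0.09 0.025 -0.7 0.09'
```

```text
[-0.03036137  0.61908618] 0.0003816132820239378 x at y=-.075 0.6213632866210724 yaw deg of inward 1.7390441684667828
[0.61757321 0.0785024  0.04      ]
[0.81063867 0.08280491 0.04      ]
clock: 1.55
position: [0.5341, -0.1914, 0.3797]
ee_rot: [1.317, 2.852, 0.0]
force: [1.1, -0.1, -0.2]
width: 0.979
gripper_force: 0.0
```

```bash
python3 -m inch '-0.026 -0.019 0 -0.14 0.09; -0.052 -0.038 0 -0.28 0.09; -0.078 -0.057 0 -0.42 0.09; -0.104 -0.075 0 -0.56 0.09; -0.129 -0.093 0 -0.7 0.09'; python3 -m inch '0 0 0 -0.14 0.09; 0 0 0 -0.28 0.09; 0 0 0 -0.42 0.09; 0 0 0 -0.44 0.09; 0 0 0 -0.44 0.09'
python3 - <<'E'
from h import *
print(R.from_rotvec(arm.observe()["ee_rot"]).as_matrix().round(3))
c=arm.get_calibration("wrist"); im=arm.get_image("wrist"); cv2.imwrite("pics/w1.png",im[:,:,::-1])
for r in arm.place_of("wrist","wedge_grip")[:2]: print(r, ray("wrist",r["point"],.0125,c))
for r in arm.silhouettes("wrist","wedge_grip")[:1]:
    ct=max(cv2.findContours(r["region"].astype(np.uint8),0,2)[0],key=cv2.contourArea)
    for p in cv2.approxPolyDP(ct,3,True)[:,0]: print(p, ray("wrist",p[::-1],0,c).round(4),ray("wrist",p[::-1],.028,c).round(4))
E
```

```text
clock: 2.05
position: [0.5469, -0.3501, 0.3798]
ee_rot: [0.26, 3.131, -0.0]
force: [0.2, 0.2, 0.1]
width: 0.978
gripper_force: 0.0
clock: 2.55
position: [0.5469, -0.3487, 0.3797]
ee_rot: [-0.417, 3.114, 0.0]
force: [-0.0, 0.7, 0.3]
width: 0.979
gripper_force: 0.0
[[-0.965 -0.263  0.   ]
 [-0.263  0.965  0.   ]
 [-0.     0.    -1.   ]]
{'point': [88.8, 317.3], 'conf': 0.65} [ 0.44596243 -0.37859372  0.0125    ]
[329  72] [ 0.4237 -0.3706  0.    ] [ 0.4273 -0.3706  0.028 ]
[298  75] [ 0.4364 -0.4046  0.    ] [ 0.4389 -0.402   0.028 ]
[306 177] [ 0.552 -0.365  0.   ] [ 0.5456 -0.3654  0.028 ]
[331 176] [ 0.5422 -0.3342  0.    ] [ 0.5366 -0.337   0.028 ]
[335 170] [ 0.5334 -0.3315  0.    ] [ 0.5284 -0.3345  0.028 ]
```

View pics/w1.png

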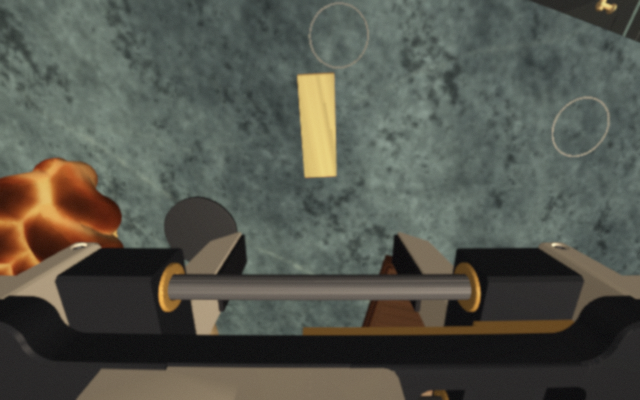

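The wedge's heel is at the top (cols 297–335, row 73) and its thin end at cols 305–337, row 177. It lies almost along the tool's x axis.

```bash
cat > rel.py <<'E'
from h import *
def rel(p,yaw):  # world grasp target (TCP pos) & wedge yaw -> tool shifts
    s=arm.observe(); M=R.from_rotvec(s["ee_rot"]).as_matrix()
    t=M.T@(np.array(p)-s["position"]); cur=np.arctan2(-M[1,0],-M[0,0])
    print("shift",t.round(4),"roll",round(-(yaw-cur),4),"cur",round(np.degrees(cur),2))
E
python3 - <<'E'
from rel import *
im=cv2.imread("pics/w1.png"); m=cv2.inRange(cv2.cvtColor(im,cv2.COLOR_BGR2HSV),(12,60,150),(35,255,255))
m[:60]=0;m[190:]=0;m[:,:280]=0;m[:,355:]=0
ct=max(cv2.findContours(m,0,2)[0],key=cv2.contourArea)
ap=cv2.approxPolyDP(ct,4,True)[:,0]; print(ap.tolist())
a=np.array([ray("wrist",p[::-1],.028 if p[1]<120 else .004) for p in ap]); print(a.round(4))
h=a[ap[:,1]<120].mean(0); t=a[ap[:,1]>120].mean(0); d=(t-h)[:2]; print(h,t,np.linalg.norm(d),np.degrees(np.arctan2(d[1],d[0])))
u=d/np.linalg.norm(d); g=(h+t)[:2]/2-u*.042; print("grip",g)
rel([*g,.182],np.arctan2(d[1],d[0]))
E
```

```text
[[332, 73], [297, 76], [306, 177], [336, 174]]
[[ 0.4275 -0.3671  0.028 ]
 [ 0.4403 -0.4027  0.028 ]
 [ 0.5512 -0.3649  0.004 ]
 [ 0.5374 -0.3291  0.004 ]]
[ 0.43389691 -0.38493678  0.028     ] [ 0.54430002 -0.34701306  0.004     ] 0.11673497189925092 18.95771283593044
grip [ 0.4493766  -0.37961947]
shift [ 0.1024 -0.0043  0.1978] roll -0.0642 cur 15.28
```

```bash
python3 -m inch '0.035 -0.001 0.02 -0.03 0.09; 0.07 -0.003 0.05 -0.064 0.09; 0.1024 -0.0043 0.08 -0.064 0.09; 0.1024 -0.0043 0.115 -0.064 0.09; 0.1024 -0.0043 0.14 -0.064 0.09'
python3 - <<'E'
from rel import *
rel([.4494,-.3796,.182],np.radians(18.95))
E
```

```text
clock: 3.2
position: [0.4477, -0.3805, 0.2382]
ee_rot: [0.514, -3.098, -0.0]
force: [0.7, 0.3, -0.9]
width: 0.981
gripper_force: 0.0
shift [-0.002   0.0003  0.0562] roll -0.0017 cur 18.85
```

```bash
python3 -m inch '-0.001 0 0.02 0 0.09; -0.001 0 0.04 0 0.09; -0.001 0 0.052 0 0.09; -0.001 0 0.056 0 0.09; -0.001 0 0.056 0 0.09'; python3 -m inch '0 0 0 0 0.05; 0 0 0 0 0.02; 0 0 0 0 0.02; 0 0 0 0 0.02; 0 0 0 0 0.02' 40;  python3 -m inch '0 0 0 0 0.02; 0 0 0 0 0.02; 0 0 0 0 0.02' 40
```

```text
clock: 3.7
position: [0.4504, -0.3796, 0.1837]
ee_rot: [0.52, -3.098, -0.0]
force: [0.5, 0.3, 0.2]
width: 0.982
gripper_force: 0.0
clock: 4.2
position: [0.4504, -0.3797, 0.184]
ee_rot: [-0.521, 3.098, -0.001]
force: [0.6, -0.3, 0.3]
width: 0.594
gripper_force: 0.0
clock: 4.5
position: [0.4503, -0.3796, 0.1837]
ee_rot: [0.521, -3.098, -0.0]
force: [-0.8, 0.3, 1.6]
width: 0.43
gripper_force: 40.0
```

```bash
python3 -m inch '0 0 -0.02 0 0.02; 0 0 -0.04 0 0.02; -0.02 0.04 -0.04 0.06 0.02; -0.04 0.08 -0.04 0.12 0.02; -0.06 0.12 -0.04 0.18 0.02'
python3 - <<'E'
from rel import *
rel([.4906,-.0855,.224],np.radians(1.74))
E
```

```text
clock: 5.0
position: [0.4677, -0.2455, 0.2239]
ee_rot: [-0.234, 3.132, -0.0]
force: [0.9, 1.6, -1.1]
width: 0.435
gripper_force: 40.0
shift [-4.640e-02  1.548e-01 -1.000e-04] roll 0.1189 cur 8.55
```

```bash
python3 -m inch '-0.012 0.04 0 0.03 0.02; -0.024 0.08 0 0.06 0.02; -0.036 0.12 0 0.09 0.02; -0.046 0.153 0 0.119 0.02; -0.046 0.153 0 0.119 0.02'
python3 - <<'E'
from rel import *
rel([.4906,-.0855,.1838],np.radians(1.74))
for c in ["scene","side"]:
    im=arm.get_image(c)
    cr=im[120:300,250:450]; cv2.imwrite(f"pics/{c}1.png",cv2.resize(cr,None,fx=3,fy=3)[:,:,::-1])
    for q,z in [("wedge_grip",.053),("edge_mid",0)]:
        for r in arm.place_of(c,q)[:1]: print(c,q,r["conf"],r["point"],ray(c,r["point"],z).round(4))
E
```

```text
clock: 5.5
position: [0.4908, -0.0828, 0.224]
ee_rot: [-0.065, 3.14, 0.004]
force: [0.3, -0.8, -0.1]
width: 0.431
gripper_force: 40.0
shift [ 0.0003 -0.0028  0.0402] roll 0.0108 cur 2.36
scene wedge_grip 0.53 [218.5, 290.6] [ 0.5029 -0.0834  0.053 ]
scene edge_mid 0.75 [215.0, 325.5] [ 0.6167 -0.0819  0.    ]
side wedge_grip 0.64 [204.2, 272.4] [ 0.4833 -0.0835  0.053 ]
side edge_mid 0.7 [217.5, 329.2] [ 0.6255 -0.0718  0.    ]
```

View pics/side1.png

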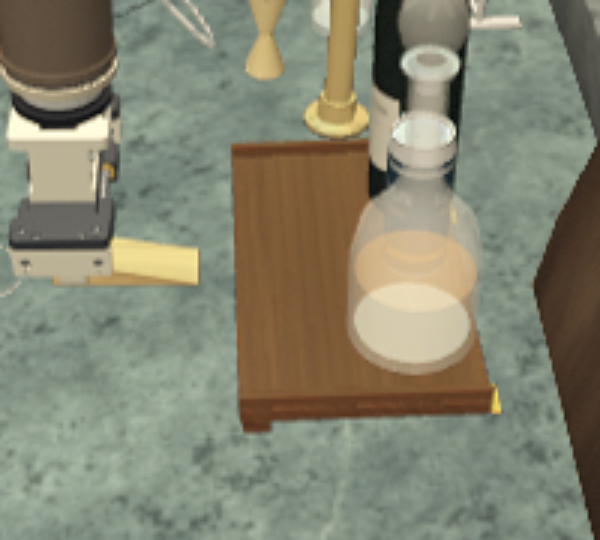

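The side crop shows the wedge held clear in front of the stand and pointing square at it. The stand's front top corners are at crop (232,148) and (239,400).

View pics/scene1.png

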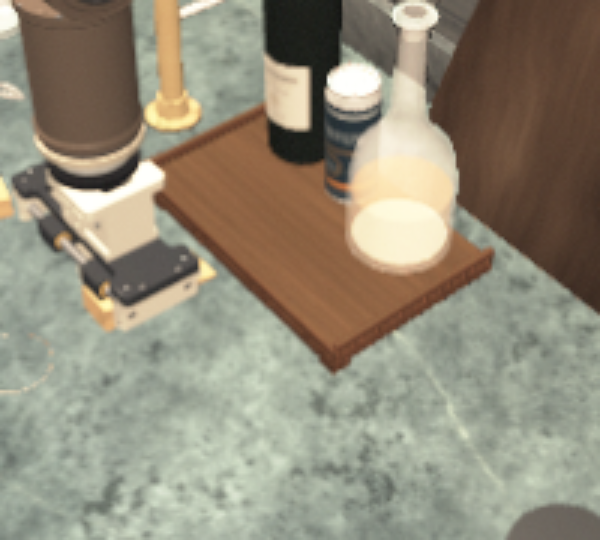

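The scene crop shows the stand's right front top corner at crop (336,352), full image about (362,237.5). The left corner is hidden by the arm.

Run:
```python
from rel import *
for z in (.036,.038,.04):
    print(z,"R scene",ray("scene",(237.4,362),z).round(4),"R side",ray("side",(253.2,329.5),z).round(4),"L side",ray("side",(169.2,327.3),z).round(4))
im=cv2.imread("pics/scene0.png")[150:260,280:420]; cv2.imwrite("pics/c0.png",cv2.resize(im,None,fx=5,fy=5))
```

```text
0.036 R scene [ 0.6284 -0.2356  0.036 ] R side [ 0.6267 -0.2279  0.036 ] L side [0.6184 0.0881 0.036 ]
0.038 R scene [ 0.6272 -0.2369  0.038 ] R side [ 0.6266 -0.2297  0.038 ] L side [0.6184 0.0854 0.038 ]
0.04 R scene [ 0.626  -0.2383  0.04  ] R side [ 0.6266 -0.2315  0.04  ] L side [0.6184 0.0828 0.04  ]
```

View pics/c0.png

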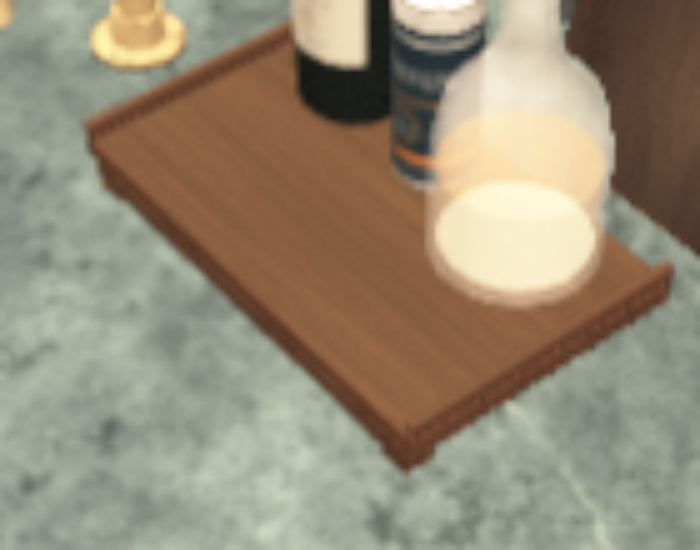

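The older crop shows raised rims on the stand's ends: left corner at (299,179) and right corner at (361.6,236.4). That puts the edge middle at about (0.6225, -0.080) with yaw 1.6°. Next I lower the wedge.

```bash
python3 -m inch '0 -0.001 0.015 0.011 0.02; 0 -0.001 0.03 0.011 0.02; 0 -0.001 0.037 0.011 0.02; 0 -0.001 0.04 0.011 0.02; 0 -0.001 0.04 0.011 0.02'
python3 - <<'E'
from rel import *
rel([.4906,-.084,.1838],np.radians(1.6))
E
```

```text
clock: 6.3
position: [0.4899, -0.09, 0.184]
ee_rot: [0.035, -3.141, 0.001]
force: [-0.5, 0.6, -0.4]
width: 0.436
gripper_force: 40.0
shift [-0.0009  0.006   0.0002] roll -0.0058 cur 1.27
```

```bash
python3 -m inch '0 0.005 0 -0.006 0.02; -0.01 0.005 0 -0.006 0.02; -0.025 0.005 0 -0.006 0.02; -0.04 0.005 0 -0.006 0.02; -0.04 0.005 0 -0.006 0.02' 50
python3 - <<'E'
from rel import *
print(arm.observe()["force"].round(1), [k for k in arm.observe()])
rel([.5905,-.081,.1838],np.radians(1.6))
for c in ["side"]:
    im=arm.get_image(c)
    cr=im[120:300,250:450]; cv2.imwrite("pics/s2.png",cv2.resize(cr,None,fx=3,fy=3)[:,:,::-1])
E
```

```text
clock: 6.8
position: [0.5324, -0.0831, 0.1842]
ee_rot: [-0.047, 3.138, 0.0]
force: [-0.4, -0.6, -0.3]
width: 0.428
gripper_force: 50.0
[-0.4 -0.6 -0.3] ['clock', 'joints', 'dq', 'joint_efforts', 'position', 'ee_rot', 'force', 'ft_torque', 'gripper_force', 'width']
shift [-0.0582  0.0004  0.0005] roll 0.0018 cur 1.7
```

View pics/s2.png

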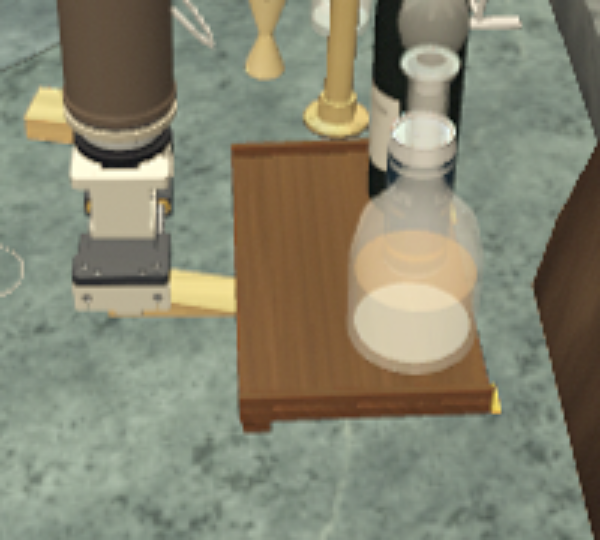

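The wedge's tip is now at the front edge, near crop column 237, and about central along it. I push on while watching the force.

```bash
python3 -m inch '-0.006 0 0 0 0.02; -0.012 0 0 0 0.02; -0.018 0 0 0 0.02; -0.024 0 0 0 0.02; -0.028 0 0 0 0.02' 60; python3 -m inch '-0.004 0 0 0 0.02; -0.008 0 0 0 0.02; -0.012 0 0 0 0.02; -0.016 0 0 0 0.02; -0.016 0 0 0 0.02'
python3 - <<'E'
from rel import *
rel([.5905,-.081,.1838],np.radians(1.6))
E
```

```text
clock: 7.35
position: [0.5521, -0.0829, 0.1835]
ee_rot: [0.045, -3.125, 0.001]
force: [-32.2, 1.3, 33.3]
width: 0.433
gripper_force: 60.0
clock: 7.85
position: [0.57, -0.0827, 0.1835]
ee_rot: [0.045, -3.131, 0.002]
force: [-19.8, -1.0, 22.3]
width: 0.427
gripper_force: 60.0
shift [-0.0205  0.0011 -0.0005] roll 0.0005 cur 1.63
```

```bash
python3 -m inch '0 0 -0.0005 0 0.02; 0 0 -0.001 0 0.02; 0 0 -0.001 0 0.02'; python3 -m inch '-0.002 0 0 0 0.02; -0.004 0 0 0 0.02; -0.004 0 0 0 0.02'
```

```text
clock: 8.15
position: [0.5719, -0.0825, 0.1838]
ee_rot: [0.045, -3.136, 0.0]
force: [-5.6, -0.8, -1.1]
width: 0.427
gripper_force: 60.0
clock: 8.45
position: [0.5761, -0.0822, 0.1837]
ee_rot: [0.045, -3.136, 0.0]
force: [-6.6, 0.1, -0.3]
width: 0.433
gripper_force: 60.0
```

Clean now, with about 6 N of push. I continue in small steps.

```bash
python3 -m inch '-0.002 0 0 0 0.02; -0.004 0 0 0 0.02; -0.006 0 0 0 0.02; -0.006 0 0 0 0.02'; python3 -m inch '-0.002 0 0 0 0.02; -0.004 0 0 0 0.02; -0.004 0 0 0 0.02'
```

```text
clock: 8.85
position: [0.5822, -0.082, 0.1837]
ee_rot: [0.045, -3.136, 0.0]
force: [-5.3, 1.0, -1.8]
width: 0.431
gripper_force: 60.0
clock: 9.15
position: [0.5863, -0.0819, 0.1837]
ee_rot: [0.046, -3.136, 0.0]
force: [-5.0, -0.4, -0.8]
width: 0.43
gripper_force: 60.0
```

```bash
python3 -m inch '-0.001 0 0 0 0.02; -0.002 0 0 0 0.02; -0.003 0 0 0 0.02; -0.003 0 0 0 0.02';python3 -m inch '-0.001 0 0 0 0.02; -0.002 0 0 0 0.02; -0.002 0 0 0 0.02'; python3 -m inch '-0.001 0 0 0 0.02; -0.002 0 0 0 0.02; -0.002 0 0 0 0.02'
```

```text
clock: 9.55
position: [0.5891, -0.0818, 0.1836]
ee_rot: [0.045, -3.136, 0.0]
force: [-4.7, 0.5, -0.9]
width: 0.428
gripper_force: 60.0
clock: 9.85
position: [0.5909, -0.0818, 0.1836]
ee_rot: [0.045, -3.136, 0.0]
force: [-7.1, -0.8, -0.4]
width: 0.429
gripper_force: 60.0
clock: 10.15
position: [0.5917, -0.0817, 0.1836]
ee_rot: [0.045, -3.132, 0.0]
force: [-12.8, 0.2, 7.3]
width: 0.434
gripper_force: 60.0
```

```bash
python3 -m inch '-0.001 0 0 0 0.02; -0.001 0 0 0 0.02; -0.001 0 0 0 0.02';python3 -m inch '-0.001 0 0 0 0.02; -0.001 0 0 0 0.02; -0.001 0 0 0 0.02'
```

```text
clock: 10.45
position: [0.592, -0.0817, 0.1836]
ee_rot: [0.045, -3.131, 0.0]
force: [-16.2, 0.7, 9.6]
width: 0.432
gripper_force: 60.0
clock: 10.75
position: [0.5923, -0.0817, 0.1835]
ee_rot: [0.045, -3.129, 0.001]
force: [-20.7, -0.0, 13.9]
width: 0.433
gripper_force: 60.0
```

```bash
python3 -m inch '-0.001 0 0 0 0.02; -0.001 0 0 0 0.02; -0.001 0 0 0 0.02'; python3 -m inch '0 0 0 0 0.09; 0 0 0 0 0.09; 0 0 0 0 0.09; 0 0 0 0 0.09; 0 0 0 0 0.09'; python3 -m inch '0 0 0 0 0.09; 0 0 -0.02 0 0.09; 0.01 0 -0.06 0 0.09; 0.03 0 -0.1 0 0.09; 0.06 0 -0.14 0 0.09';  python3 -m inch '0.04 0 -0.03 0 0.09; 0.08 0 -0.05 0 0.09; 0.1 0 -0.05 0 0.09; 0.1 0 -0.05 0 0.09'
python3 - <<'E'
from rel import *
im=arm.get_image("side"); cr=im[120:300,250:450]; cv2.imwrite("pics/s3.png",cv2.resize(cr,None,fx=3,fy=3)[:,:,::-1])
for c in ["scene","side"]:
    arm.get_image(c)
    for r in arm.place_of(c,"wedge_grip")[:1]: print(r, ray(c,r["point"],.0125))
E
```

```text
clock: 11.05
position: [0.5927, -0.0817, 0.1835]
ee_rot: [0.045, -3.127, 0.001]
force: [-22.2, -0.9, 17.9]
width: 0.431
gripper_force: 60.0
clock: 11.55
position: [0.5981, -0.0815, 0.1848]
ee_rot: [-0.046, 3.141, -0.0]
force: [0.1, 0.1, 0.6]
width: 0.813
gripper_force: 0.0
clock: 12.05
position: [0.538, -0.083, 0.3261]
ee_rot: [-0.046, 3.14, 0.0]
force: [0.3, -0.1, -0.3]
width: 0.983
gripper_force: 0.0
clock: 12.45
position: [0.4354, -0.0864, 0.3756]
ee_rot: [-0.044, 3.141, -0.002]
force: [1.2, 0.0, 0.5]
width: 0.978
gripper_force: 0.0
{'point': [214.9, 319.4], 'conf': 0.69} [ 0.59571064 -0.08201957  0.0125    ]
{'point': [214.9, 314.4], 'conf': 0.78} [ 0.58739843 -0.07634102  0.0125    ]
```

View pics/s3.png

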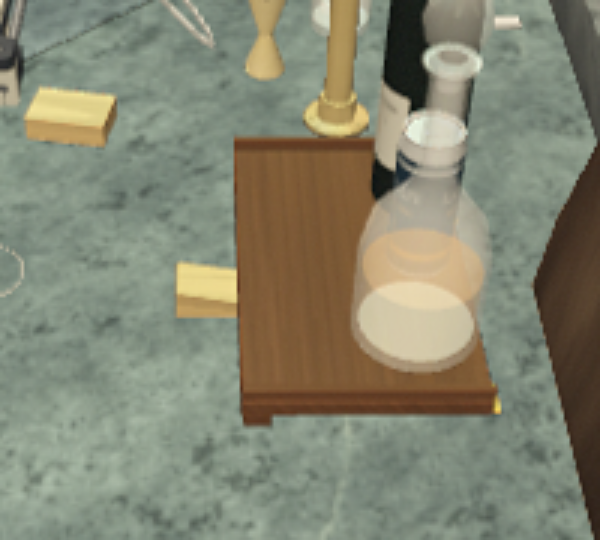

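The stand is up and level, and the wedge sits square under the middle of the front edge (crop cols 176–238, rows 263–317). The block is untouched and the gripper is clear.

```bash
python3 -c "
from cell import arm
print(arm.sign_off())"
```

```text
the job is handed in; nothing more can be done
None
```

The wedge is jammed under the middle of the stand's front edge and released. It took about 22 N at the end, the stand looks level in the last picture, the plain block was not touched, and I handed the job in at about 13 s.

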